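# Press the dispenser pedal to let the spice jar roll out

## Robot

A 6-joint arm with a two-finger parallel gripper is mounted at the origin on a cart in front of the work surface, level with it; the furniture and walls round the work are solid. World frame = base frame: x ahead of the robot, y to its left, z up, the work surface at z = 0. Lengths are in m, angles in degrees, forces in N, time in s.
With the tool pointing down it reaches from about 0.4 to 0.825 m from the base axis. Payload 7 kg.
Tool frame: the origin (TCP) lies on the centre line of the jaws, within the pads' length; the fingertips stand 11 mm ahead of it and the grasp point (between the pads) lies 8 mm behind it; z points along the fingers, y is the line along which they close (so a half turn about z gives the same grasp; the last joint's range is limited). The gripper opens to 88 mm and grips with 3 to 60 N. Pads are 19 mm wide; open, the fingers measure 130 mm over their backs; the gripper's body (78 mm by 193 mm) begins 47 mm behind the grasp point.
Start: joints at [-47.091, 20.546, 0.682, 0, -70.136, -16.507], TCP at [0.3, -0.605, 0.238] pointing down, gripper open.
Joint ranges: [-176.03, 176.03], [-82.01, 121.73], [-58.28, 71.71], [-173.87, 95.51], [-174.79, -0.11], [-173.66, 173.66]. Speed limits (degrees/s): [136.94, 136.94, 172.46, 180, 180, 180].

## Interface

Orientations are given as [roll, pitch, yaw] about the fixed x, y, z axes, in that order (R = Rz(yaw) Ry(pitch) Rx(roll)).
In Python, from plant import r, capture, camera_model, job gives the robot as it stands.
- The arm moves only by the tool drive_tool, never from a script. Its argument "increments" is a list that holds one entry, the list of rows, each a list of 5 numbers: the gripper's target within -1 to 1 (fully open at 1, half-way at 0, shut at -1), then the shift along the tool's x, y, z scaled (see below), then the turn about the tool's z scaled (see below). In form: [[[gripper, tx, ty, tz, roll], ...]]. A call has 1 to 5 rows; each row is the pose to reach, as a shift and turn from the pose commanded when the call began, along the tool's axes at that moment, turning the shorter way round; what a row does not reach only later rows make up. The controller multiplies each number of a shift by 120 mm and each number of a turn by 360 degrees. A row lasts 1/8 s, in which the tool goes at most 62.5 mm and 10.7 degrees, less where a joint would pass 70% of its speed; a pose out of reach is approached as far as the arm can. A call with a number of a shift or a turn outside -1 to 1 is refused whole. A call with a gripper value outside its range is refused whole. The fingers move at their own pace and stop on an object; "squeeze" is the grip in N (left out, the last holds). Time passes only in rows, so rows that repeat a pose let the fingers close. It gives the time, the measured TCP pose, the force, the opening and the grip force at its end, in the units of the state.
- r.get_state(): the state, without advancing time (a new reading comes with each control period).
- capture(name): name is "scene" or "top"; returns the picture (384x512x3 uint8, red, green, blue); there is no depth.
- camera_model(name): a dict with "camera_matrix" (3x3 intrinsics, pixels), "rvec" (rotation vector, rad) and "tvec" (3), from world to camera coordinates, as OpenCV has them. Camera axes: x right, y down, z forward; pixel columns grow to the right and rows downward; lengths in m; the calibration is good to about 2 mm. A picture is of the moment at which its call begins. camera_model takes no time and is no camera call.
- job.close_job(): hands the job in; it is judged then, once.
The state is a dict: "time_s": time; "joints": joint angles; "qd": joint speeds; "joint_torque": joint torques, N m; "tcp_pos": TCP position; "eef_rot": TCP orientation; "contact_force": force on the tool from outside, world axes, zero at the start; "moment": the same for the moment, N m; "gripper_width": finger opening in m; "gripper_force": force on a finger pad.
Only numpy, scipy, OpenCV 4.12 (cv2) and the standard library are available. Lean on these libraries where they do the work, as an engineer would, in place of code of your own. Each camera call takes 0.05 s, during which the arm holds its last target. There are 200 camera calls.

## Task

Two jar dispensers stand on the worktop; a spice jar lies in one of them, behind its gate. With the fingertips, press that dispenser's black pedal down so that the other end of the lever lifts the gate, keep it down until the jar has rolled out into the tray, then let the pedal come back up so the gate shuts again. Do not touch the jar itself, do not press the empty dispenser's pedal, and leave the upright spice jar, the tin and the jam jar where they stand.

Things in the scene. Friction and masses are not known exactly. Their poses are not given: they have to be found in the camera images.
- dispenser_full: Light-wood box lane fixed on the worktop, 124 mm wide (y), x -65 to 121, walls 66 high. A steel ramp falls to +x into a tray (x 47 to 117, walls 40, floor 4 high). A rocking bar turns on an axle at x -50, z 90 (posts 98 high): gate on its +x end, black pedal on its -x end, toward the robot. Origin: on the worktop, mid-width. Loaded: a spice jar lies against the gate. May be left or right.
- dispenser_empty: Light-wood box lane fixed on the worktop, 124 mm wide (y), x -65 to 121, walls 66 high. A steel ramp falls to +x into a tray (x 47 to 117, walls 40, floor 4 high). A rocking bar turns on an axle at x -50, z 90 (posts 98 high): gate on its +x end, black pedal on its -x end, toward the robot. Origin: on the worktop, mid-width. This one is empty.
- lever_full (a joint): Rocking lever of the loaded dispenser, rad: 0 = at rest, gate down, pedal up; grows as the pedal goes down and the gate rises; hard stop at 0.5. The jar rolls under the gate from about 0.35 on. A spring returns it to 0: pressing at the pedal's middle takes 1 N at first, up to 4 N near the stop.
- lever_empty (a joint): Rocking lever of the empty dispenser, rad: 0 = at rest, gate down, pedal up; grows as the pedal goes down and the gate rises; hard stop at 0.5. The jar rolls under the gate from about 0.35 on. A spring returns it to 0: pressing at the pedal's middle takes 1 N at first, up to 4 N near the stop.
- pedal_full (a point): Middle of the flat top of the loaded dispenser's pedal (44 x 54 x 6 mm), at x -140, y 0, z 105 mm of the dispenser at rest. Fully pressed, it is 45 mm lower and 4 mm further to +x, and slopes 0.5 rad, lower end to -x. Only a 5 mm high foot lies under it.
- pedal_empty (a point): Middle of the flat top of the empty dispenser's pedal (44 x 54 x 6 mm), at x -140, y 0, z 105 mm of the dispenser at rest. Fully pressed, it is 45 mm lower and 4 mm further to +x, and slopes 0.5 rad, lower end to -x. Only a 5 mm high foot lies under it.
- jar_mid (a point): Middle of the spice jar in the loaded dispenser (black cap, label, 41 mm across, 105 mm long, 0.11 kg). It lies across the lane, its axis along the dispenser's y. At the start at about x 0, z 55 mm of the dispenser; in the tray at x 65 to 100, z 25 mm.
- jar: The same jar; origin at the middle of its flat foot, z along its axis toward the cap.
- upright_jar: Bystander: a like spice jar, 41 mm across and 105 mm tall, standing upright on the worktop between the dispensers; origin at the middle of its foot.
- tin: Bystander: low round tin, 86 mm across, 40 mm tall, standing on the worktop at the right; origin under its middle.
- jam_jar: Bystander: jam jar, 71 mm across, 110 mm tall, standing on the glass hob at the left; origin under its middle.

How it is judged:
By the outcome, as a careful person would: the job done as asked, in the order asked, and still so for the second after the job is handed in, with the robot touching nothing.
It also fails if it takes over 32 s, if anything falls off the work surface, if the arm or the gripper's body presses on something with over 40 N, if the wrist force passes 120 N, or if a joint passes its speed limit or range.

## Working session

There is one attempt and no reset: what is moved stays moved. The work goes in short steps, Python scripts to look and compute and a tool call to move; the robot and the scene stay as the last step left them, time stands still between calls to the robot, and variables do not carry over. Pictures are saved under pics/ and viewed, at most 10 in all, crops included, and the job is handed in when it is done.

Besides the shell and the picture viewer there is one more tool, called after "Call:" by a JSON object that holds its "api" and its "payload". drive_tool: Moves the arm, as the interface text tells. Its arguments: {"type":"object","properties":{"increments":{"type":"array"},"squeeze":{"type":"number"}},"required":["increments"]}

```bash
mkdir -p pics
python3 - <<'E'
from plant import r,capture,camera_model
import cv2
for n in("scene","top"):
    cv2.imwrite(f"pics/{n}0.png",cv2.resize(capture(n)[:,:,::-1],(800,600),interpolation=cv2.INTER_CUBIC))
    m=camera_model(n);print(m)
s=r.get_state();print(s["time_s"],s["tcp_pos"],s["eef_rot"],s["gripper_width"])
E
```

```text
{'camera_matrix': array([[452.76646737,   0.        , 263.59657998],
       [  0.        , 452.76646737, 192.55906421],
       [  0.        ,   0.        ,   1.        ]]), 'rvec': array([ 0.79657315, -2.23845124,  1.46884147]), 'tvec': array([0.35261726, 0.26583076, 1.14384728])}
{'camera_matrix': array([[395.55487774,   0.        , 258.38405486],
       [  0.        , 395.55487774, 191.86618109],
       [  0.        ,   0.        ,   1.        ]]), 'rvec': array([ 2.14095385, -2.09854031,  0.18058671]), 'tvec': array([-0.11466149,  0.53003527,  1.34963551])}
0.1 [ 0.29993838 -0.60424544  0.23672882] [ 1.79916919e+02 -8.68869365e-03 -1.53604203e+02] 0.08746746137686343
```

View pics/scene0.png

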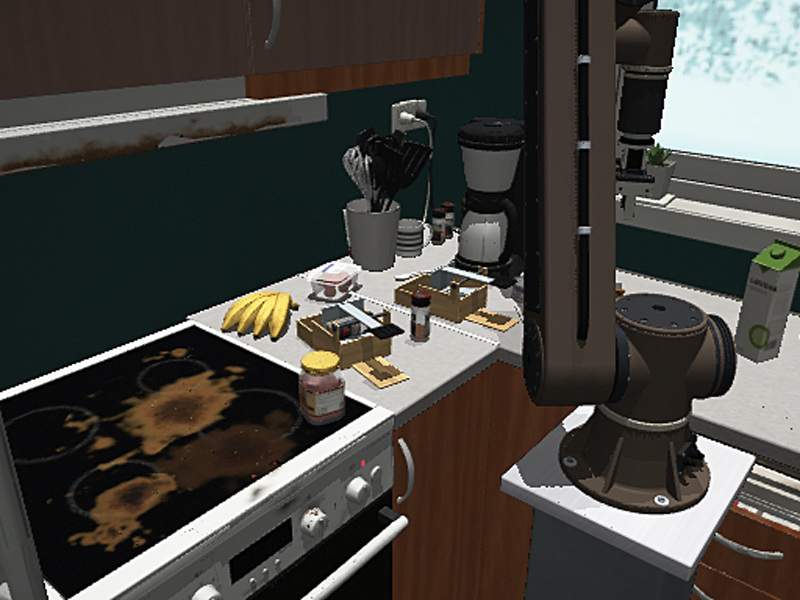

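View pics/top0.png

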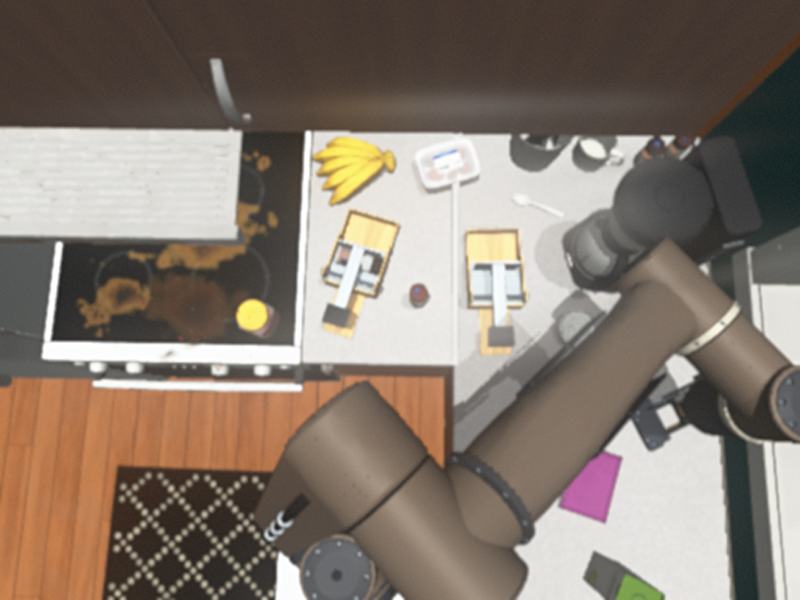

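The scene view shows the left dispenser with a jar behind its gate (about 350,325). In the top view its pedal is at about (337,315) and the empty one's is at (501,336). I'll enlarge the left one to confirm and measure.

Run:
```python
import cv2,numpy as np
from plant import capture
t=capture("top")[:,:,::-1]; s=capture("scene")[:,:,::-1]
# top crop cols 195..345 rows 125..235 ; scene cols 180..340 rows 160..260
a=cv2.resize(t[125:235,195:345],None,fx=5,fy=5,interpolation=cv2.INTER_CUBIC)
b=cv2.resize(s[165:260,180:340],None,fx=5,fy=5,interpolation=cv2.INTER_CUBIC)
cv2.imwrite("pics/a.png",a);cv2.imwrite("pics/b.png",b)
```

```text
(no output)
```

View pics/a.png

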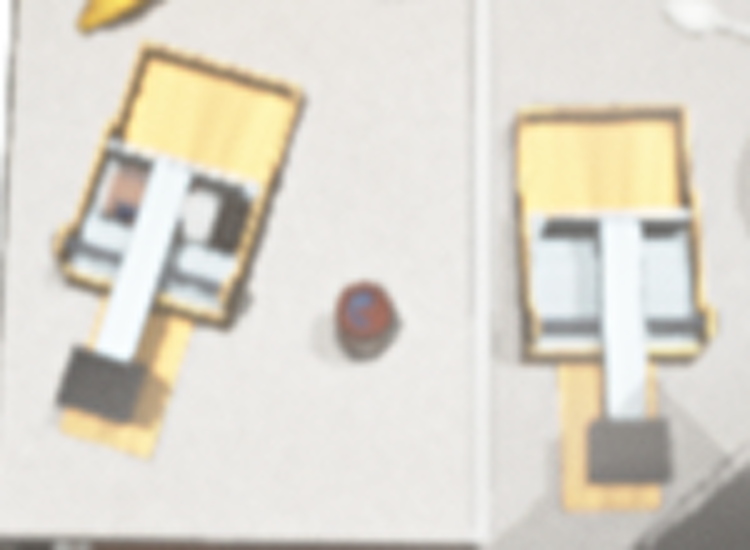

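View pics/b.png

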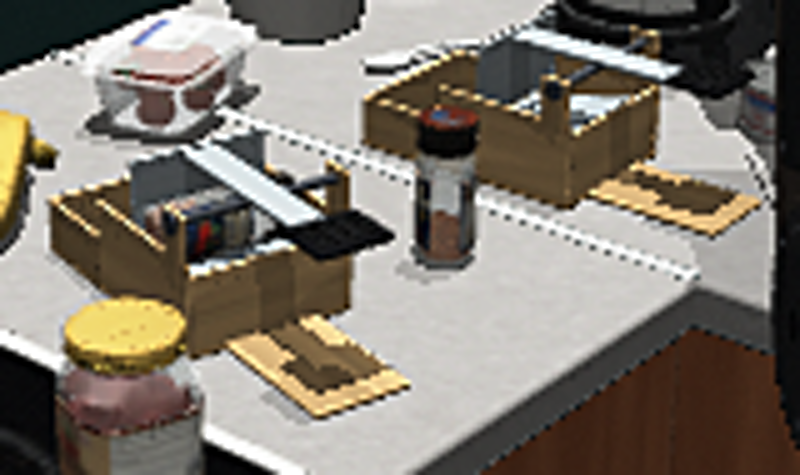

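The left dispenser is loaded: the jar is behind its gate at crop a (170,210), and its pedal centre is at about (104,382). The right dispenser is empty. Next I fit the left dispenser's pose.

```bash
cat > h.py <<'E'
import numpy as np,cv2
from plant import r,capture,camera_model
from scipy.spatial.transform import Rotation as R
def proj(n,p):
    m=camera_model(n);return cv2.projectPoints(np.array(p,float).reshape(-1,1,3),m["rvec"],m["tvec"],m["camera_matrix"],None)[0][:,0]
def world(q,p):
    return R.from_euler('z',q[2]).apply(np.array(p,float))+[q[0],q[1],0]
def delta(t,yaw=None):
    s=r.get_state();M=R.from_euler('xyz',s["eef_rot"],degrees=True)
    print("tcp",s["tcp_pos"],"rot",s["eef_rot"],"units",M.inv().apply(np.array(t)-s["tcp_pos"])/.12)
E
python3 - <<'E'
from h import *
from scipy.optimize import least_squares
c=lambda u,o:(np.array(u)+.5)/5-.5+o
L=[(.121,.062,.04),(.121,-.062,.04),(-.162,.027,.105),(-.162,-.027,.105),(-.118,.027,.105),(-.118,-.027,.105)]
top=c([(145,45),(303,93),(57,400),(135,420),(75,347),(148,362)],(195,125))
sc=c([(325,258),(395,232),(285,240),(340,212)],(180,165))
def f(q):
    w=world(q,L);return np.r_[(proj("top",w)-top).ravel(),(proj("scene",w[2:])-sc).ravel()]
for g in([.6,0,0],[.6,0,-.3]):
    s=least_squares(f,g);print(s.x,np.degrees(s.x[2]));print(s.fun.reshape(-1,2).round(1))
q=s.x;np.save("q.npy",q);p=world(q,[(-.14,0,.105)])[0];print("pedal",p,np.hypot(*p[:2]))
print("gate/jar",world(q,[(0,0,.055),(.08,0,.025)]))
delta(p+[0,0,.1])
# rough bystanders
m=camera_model("top");Rm=cv2.Rodrigues(m["rvec"])[0];C=-Rm.T@m["tvec"]
def ray(u,z):
    d=Rm.T@np.linalg.inv(m["camera_matrix"])@[*u,1];return C+d*(z-C[2])/d[2]
print("upright",ray(c((365,312),(195,125)),.105),"jam",ray((161,202),.11),"emptypedal",ray(c((630,450),(195,125)),.105))
E
```

```text
[ 0.61931299  0.00272608 -0.27264986] -15.621686282679743
[[-0.5 -1.2]
 [ 0.3 -1.5]
 [-0.5  1.2]
 [-0.9  1.8]
 [-0.1 -0.5]
 [ 0.5  1. ]
 [-1.2 -0.3]
 [-0.   0.3]
 [-1.4 -2.3]
 [ 2.6 -1. ]]
[ 0.61931299  0.00272608 -0.27264988] -15.621687201835723
[[-0.5 -1.2]
 [ 0.3 -1.5]
 [-0.5  1.2]
 [-0.9  1.8]
 [-0.1 -0.5]
 [ 0.5  1. ]
 [-1.2 -0.3]
 [-0.   0.3]
 [-1.4 -2.3]
 [ 2.6 -1. ]]
pedal [0.48448449 0.04042589 0.105     ] 0.4861681561136124
gate/jar [[ 0.61931299  0.00272608  0.055     ]
 [ 0.69635785 -0.01881667  0.025     ]]
tcp [ 0.29996841 -0.60438116  0.23700615] rot [ 1.79942665e+02 -6.93923243e-03 -1.53604578e+02] units [-3.76617834  4.12935668  0.27039413]
upright [ 0.53907323 -0.13579862  0.105     ] jam [0.47984881 0.22217534 0.11      ] emptypedal [ 0.44831932 -0.31460679  0.105     ]
```

Call:
{"api": "drive_tool", "payload": {"increments": [[[-1,-0.25,0.27,0,0],[-1,-0.5,0.55,0,0],[-1,-0.75,0.83,0,0],[-1,-0.75,0.83,0,0]]], "squeeze": 10}}

```text
time_s: 0.7
tcp_pos: [0.3371, -0.4731, 0.2382]
eef_rot: [-180.0, 0.0, -153.4]
contact_force: [-0.1, -0.9, -0.1]
gripper_width: 0.0534
gripper_force: 0.0
```

Call:
{"api": "drive_tool", "payload": {"increments": [[[-1,-0.25,0.27,0,0],[-1,-0.5,0.55,0,0],[-1,-0.75,0.83,0,0],[-1,-0.75,0.83,0,0]]]}}

```text
time_s: 1.2
tcp_pos: [0.3734, -0.3445, 0.2379]
eef_rot: [-180.0, 0.0, -153.4]
contact_force: [-0.3, -0.1, -0.4]
gripper_width: 0.0133
gripper_force: 0.0
```

Call:
{"api": "drive_tool", "payload": {"increments": [[[-1,-0.25,0.27,0,0],[-1,-0.5,0.55,0,0],[-1,-0.75,0.83,0,0],[-1,-0.75,0.83,0,0]]]}}

```text
time_s: 1.7
tcp_pos: [0.41, -0.2157, 0.2378]
eef_rot: [-180.0, 0.0, -153.4]
contact_force: [-0.4, -0.5, -0.0]
gripper_width: 0.0004
gripper_force: 0.0
```

Call:
{"api": "drive_tool", "payload": {"increments": [[[-1,-0.25,0.27,0,0],[-1,-0.5,0.55,0,0],[-1,-0.75,0.83,0,0],[-1,-0.75,0.83,0,0]]]}}

```text
time_s: 2.2
tcp_pos: [0.4465, -0.0867, 0.2376]
eef_rot: [-180.0, 0.0, -153.5]
contact_force: [-0.5, -0.0, -0.1]
gripper_width: -0.0
gripper_force: 0.0
```

Call:
{"api": "drive_tool", "payload": {"increments": [[[-1,-0.25,0.27,0,0.025],[-1,-0.5,0.55,0,0.05],[-1,-0.75,0.8,0,0.08],[-1,-0.75,0.8,0,0.105],[-1,-0.75,0.8,0,0.117]]]}}

```text
time_s: 2.82
tcp_pos: [0.4839, 0.0374, 0.2372]
eef_rot: [-179.9, -0.0, 164.1]
contact_force: [-0.5, -0.1, -0.4]
gripper_width: 0.0004
gripper_force: 0.0
```

Run:
```python
from h import *
q=np.load("q.npy");p=world(q,[(-.14,0,.105)])[0]
delta(p+[0,0,.045])
t=capture("top")[:,:,::-1]; s=capture("scene")[:,:,::-1]
tip=r.get_state()["tcp_pos"]-np.array([0,0,.011])
print(proj("top",[tip,p]),proj("scene",[tip,p]))
a=cv2.resize(t[125:235,195:295],None,fx=4,fy=4,interpolation=cv2.INTER_CUBIC)
b=cv2.resize(s[130:240,180:280],None,fx=4,fy=4,interpolation=cv2.INTER_CUBIC)
cv2.imwrite("pics/c.png",np.hstack([a,b]))
```

```text
tcp [0.48391148 0.03736535 0.23721849] rot [-1.79949165e+02 -3.33459765e-02  1.64055247e+02] units [0.00199198 0.02647989 0.72679882]
[[211.51171744 195.96554699]
 [215.10950341 201.90075638]] [[247.94185992 172.5126443 ]
 [246.87757591 210.82643355]]
```

View pics/c.png

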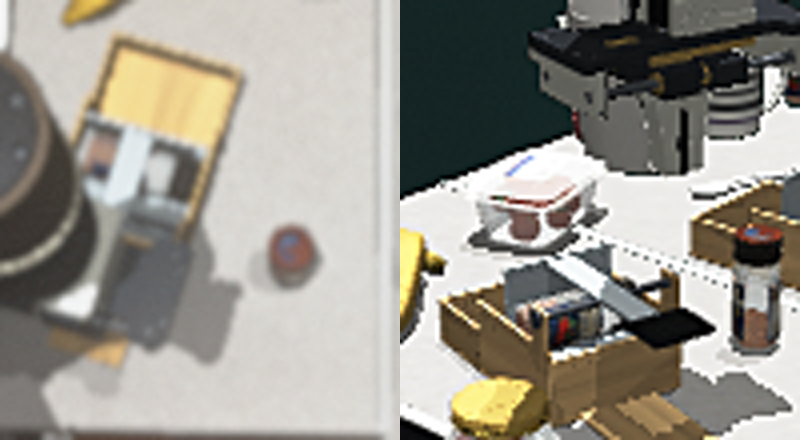

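The picture shows the closed fingertips at crop (665,172), directly above the pedal at (670,325), which matches the projection. Going down.

Call:
{"api": "drive_tool", "payload": {"increments": [[[-1,0,0.02,0.4,0],[-1,0,0.02,0.75,0],[-1,0,0.02,0.9,0],[-1,0,0.02,0.9,0]]]}}

```text
time_s: 3.42
tcp_pos: [0.4834, 0.0392, 0.1283]
eef_rot: [-179.9, -0.1, 164.3]
contact_force: [0.5, 0.1, 1.5]
gripper_width: 0.0004
gripper_force: 0.0
```

Call:
{"api": "drive_tool", "payload": {"increments": [[[-1,0,0,0.05,0],[-1,0,0,0.1,0],[-1,0,0,0.15,0],[-1,0,0,0.2,0],[-1,0,0,0.25,0]]]}}

```text
time_s: 4.05
tcp_pos: [0.4838, 0.0407, 0.0992]
eef_rot: [-180.0, -0.0, 164.3]
contact_force: [-2.1, 0.5, 2.6]
gripper_width: 0.0003
gripper_force: 1.4
```

Call:
{"api": "drive_tool", "payload": {"increments": [[[-1,0,0,0.05,0],[-1,0,0,0.1,0],[-1,0,0,0.15,0],[-1,0,0,0.15,0],[-1,0,0,0.15,0]]]}}

```text
time_s: 4.68
tcp_pos: [0.4842, 0.0408, 0.0817]
eef_rot: [180.0, 0.0, 164.3]
contact_force: [-0.3, 0.3, 3.3]
gripper_width: 0.0002
gripper_force: 1.4
```

Call:
{"api": "drive_tool", "payload": {"increments": [[[-1,0,0,0,0],[-1,0,0,0,0],[-1,0,0,0,0],[-1,0,0,0,0],[-1,0,0,0,0]]]}}

```text
time_s: 5.3
tcp_pos: [0.4842, 0.0407, 0.0816]
eef_rot: [180.0, 0.0, 164.3]
contact_force: [0.3, 0.4, 3.7]
gripper_width: 0.0005
gripper_force: 1.4
```

Run:
```python
from h import *
t=capture("top")[:,:,::-1]; s=capture("scene")[:,:,::-1]
a=cv2.resize(t[125:235,195:295],None,fx=4,fy=4,interpolation=cv2.INTER_CUBIC)
b=cv2.resize(s[150:260,180:280],None,fx=4,fy=4,interpolation=cv2.INTER_CUBIC)
cv2.imwrite("pics/d.png",np.hstack([a,b]))
```

```text
(no output)
```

View pics/d.png

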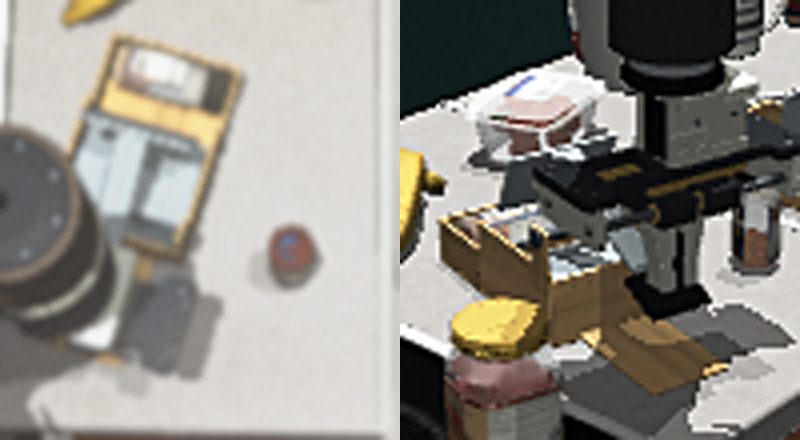

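The jar lies in the tray at crop (170,75), clear of the gate. Now I let the pedal up slowly and retreat.

Call:
{"api": "drive_tool", "payload": {"increments": [[[-1,0,0,-0.06,0],[-1,0,0,-0.12,0],[-1,0,0,-0.18,0],[-1,0,0,-0.24,0],[-1,0,0,-0.3,0]]]}}

```text
time_s: 6.02
tcp_pos: [0.4845, 0.0407, 0.1183]
eef_rot: [180.0, 0.1, 164.3]
contact_force: [0.6, -0.0, 0.2]
gripper_width: 0.0006
gripper_force: 0.0
```

Call:
{"api": "drive_tool", "payload": {"increments": [[[-1,0,0,-0.07,0],[-1,0,0,-0.15,0],[-1,0,0,-0.35,0],[-1,0,0,-0.7,0],[-1,0,0,-1,0]]]}}

```text
time_s: 6.65
tcp_pos: [0.484, 0.0407, 0.2394]
eef_rot: [180.0, 0.0, 164.3]
contact_force: [0.8, -0.4, 0.0]
gripper_width: 0.0005
gripper_force: 0.0
```

Call:
{"api": "drive_tool", "payload": {"increments": [[[-1,0,0,-0.2,0],[-1,0,0,-0.2,0],[-1,0,0,-0.2,0],[-1,0,0,-0.2,0],[-1,0,0,-0.2,0]]]}}

```text
time_s: 7.28
tcp_pos: [0.4837, 0.0406, 0.2609]
eef_rot: [-179.9, -0.1, 164.3]
contact_force: [1.0, 0.0, -0.2]
gripper_width: 0.0002
gripper_force: 0.0
```

Run:
```python
from h import *
t=capture("top")[:,:,::-1]; s=capture("scene")[:,:,::-1]
a=cv2.resize(t[125:235,195:295],None,fx=4,fy=4,interpolation=cv2.INTER_CUBIC)
b=cv2.resize(s[150:260,180:280],None,fx=4,fy=4,interpolation=cv2.INTER_CUBIC)
cv2.imwrite("pics/e.png",np.hstack([a,b]))
```

```text
(no output)
```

View pics/e.png

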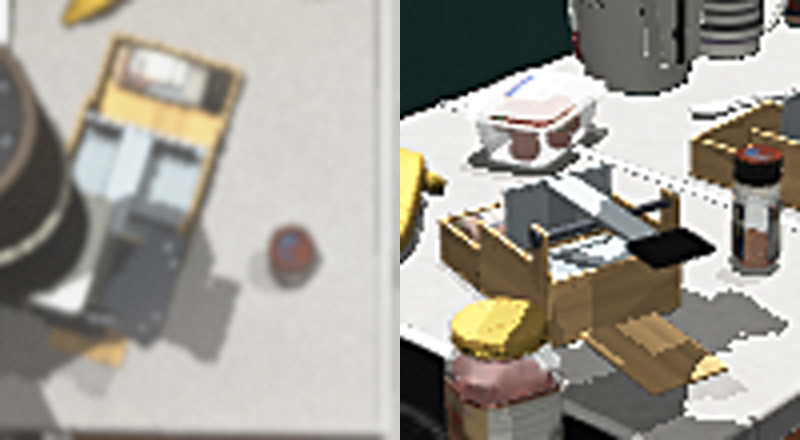

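The jar is in the tray (170,75), the pedal is back up (670,248), the gate is shut, and the upright jar and jam jar have not moved.

```bash
python3 -c "
from plant import job
print(job.close_job())"
```

```text
the job is handed in; nothing more can be done
None
```

The left (loaded) dispenser's jar rolled into the tray, its pedal is back up with the gate shut, and the job was handed in after about 7.4 s with the arm clear; the upright jar and jam jar had not moved in the last picture, but the tin was out of frame, so I did not check it.

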